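Line up sample jars on a multi-position stirrer

ROBOT

A 6-joint arm with a two-finger parallel gripper is mounted at the origin on the work surface. World frame = base frame: x ahead of the robot, y to its left, z up, the work surface at z = 0. Lengths are in mm, angles in degrees, forces in N, time in s.
With the tool pointing down it reaches from about 300 to 850 mm from the base axis. Payload 4.2 kg.
Tool frame: the origin (TCP) lies on the centre line of the jaws, within the pads' length; the fingertips stand 14 mm ahead of it and the grasp point (between the pads) lies 5 mm behind it; z points along the fingers, y is the direction in which the jaws open and shut (so a half turn about z gives the same grasp; the last joint's range is limited). The gripper opens to 91 mm and grips with 3 to 60 N. Pads are 32 mm wide; open, the fingers measure 118 mm over their backs; the gripper's body (76 mm by 178 mm) begins 60 mm behind the grasp point.
Start: joints at [-74.198, 18.312, 89.639, -0, 72.044, -1.146], TCP at [167.618, -550.042, 227.976] pointing down, gripper open.
Joint ranges: [-177.97, 177.97], [-48.28, 115.42], [12.27, 149.76], [-77.06, 257.06], [2.81, 150.46], [-146.56, 146.56]. Speed limits (degrees/s): [147.25, 147.25, 180, 180, 180, 180].

INTERFACE

Orientations are given as [roll, pitch, yaw] about the fixed x, y, z axes, in that order (R = Rz(yaw) Ry(pitch) Rx(roll)).
In Python, from workcell import env gives the robot as it stands.
- The arm moves only by the tool play_rows, never from a script. Its argument "increments" is a list of rows, each a list of 5 numbers: the shift along the world's x, y, z in mm, then the turn about the world's z in degrees, then the closure, from 0 (fully open) to 1 (shut). In form: [[x, y, z, yaw, fingers], ...]. A call has 1 to 20 rows; each row shifts and turns the commanded pose from where the row before left it; what a row does not reach is not made up. A row lasts 1/8 s, in which the tool goes at most 62.5 mm and 10.7 degrees, less where a joint would pass 70% of its speed; a pose out of reach is approached as far as the arm can. A call is refused whole if a number of a shift passes 62.5 or a number of a turn 10.7, either way. A call with a gripper value outside its range is refused whole. The fingers move at their own pace and stop on an object; "newtons" is the grip in N (left out, the last holds). Time passes only in rows, so rows that do not move let the fingers close. It gives the time, the measured TCP pose, the force and the opening at its end, in the units of the state.
- env.state(): the state, without advancing time (a new reading comes with each control period).
- env.grab_frame(name): name is "scene" or "top"; returns the picture (420x560x3 uint8, red, green, blue); there is no depth.
- env.calibration(name): a dict with "fx", "fy", "cx", "cy" (pixels), "R" (3x3) and "t" (3): a world point X has camera coordinates R X + t. Camera axes: x right, y down, z forward; pixel columns grow to the right and rows downward; lengths in mm; the calibration is good to about 2 mm. A picture is of the moment at which its call begins. calibration takes no time and is no camera call.
- env.job_done(): hands the job in, once; it reports no verdict.
The state is a dict: "time_s": time; "qpos": joint angles; "qvel": joint speeds; "effort": joint torques, N m; "ee_pos": TCP position; "ee_rot": TCP orientation; "force": force on the tool from outside, world axes, zero at the start; "torque": the same for the moment, N m; "gripper_width": finger opening in mm.
Only numpy, scipy, OpenCV 4.12 (cv2) and the standard library are available. Lean on these libraries where they do the work, as an engineer would, in place of code of your own. Each camera call takes 0.05 s, during which the arm holds its last target.

TASK

The four amber jars have been set down anyhow on the stirrer. Slide them, without lifting or tipping any of them off the plate, onto the rear row of stirring points (the row away from the control panel) so that one jar stands wholly inside each of the four printed circles. Leave the stoppered flask on the plate and the two bottles and the box beside the stirrer where they are.

Things in the scene. Friction and masses are not known exactly. Their poses are not given: they have to be found in the camera images.
- stirrer: Eight-position magnetic stirrer, fixed: low white box 300 mm deep (x), 600 mm wide (y), flat top 50 mm above the bench. Origin: centre of its underside; x points to the rear, away from the grey control panel facing the robot; y left. Two rows of four printed circles: front row at x = -75 mm, rear row at x = 75 mm, both at y = -187.5, -62.5, 62.5, 187.5 mm.
- rod (a point): Foot of the stirrer's support rod, on the plate's surface at its rear left corner (138 mm behind and 282 mm left of the stirrer's origin). The fixed upright steel rod is 12 mm thick (22 mm at the foot) and 300 mm high. A thin probe hangs from its arm 250 mm up, 20 mm behind and 70 mm left of the rod, outside the plate, down to 70 mm above the plate's level.
- jar1: Closed amber jar, one of four alike and interchangeable: upright cylinder 95 mm across up to 46 mm, black screw lid (grey top) 93 mm across above, 65 mm high, 0.28 to 0.56 kg, too wide to grip across. Slides without tipping if pushed up to 45 mm above the plate. Origin: centre of its underside, z up. Starts anywhere on the stirrer's plate, perhaps within a few mm of its neighbour.
- jar2: Closed amber jar, one of four alike and interchangeable: upright cylinder 95 mm across up to 46 mm, black screw lid (grey top) 93 mm across above, 65 mm high, 0.28 to 0.56 kg, too wide to grip across. Slides without tipping if pushed up to 45 mm above the plate. Origin: centre of its underside, z up. Starts anywhere on the stirrer's plate, perhaps within a few mm of its neighbour.
- jar3: Closed amber jar, one of four alike and interchangeable: upright cylinder 95 mm across up to 46 mm, black screw lid (grey top) 93 mm across above, 65 mm high, 0.28 to 0.56 kg, too wide to grip across. Slides without tipping if pushed up to 45 mm above the plate. Origin: centre of its underside, z up. Starts anywhere on the stirrer's plate, perhaps within a few mm of its neighbour.
- jar4: Closed amber jar, one of four alike and interchangeable: upright cylinder 95 mm across up to 46 mm, black screw lid (grey top) 93 mm across above, 65 mm high, 0.28 to 0.56 kg, too wide to grip across. Slides without tipping if pushed up to 45 mm above the plate. Origin: centre of its underside, z up. Starts anywhere on the stirrer's plate, perhaps within a few mm of its neighbour.
- rear1 (a point): Centre, on the plate's surface, of rear-row stirring point 1 of 4, counted from the robot's right to its left, 125 mm apart in line. A printed black circle of 111 mm inner diameter surrounds it, with a small cross at the centre. Its x axis points to the rear of the stirrer, its y axis along the row to the left, z up.
- rear2 (a point): Centre, on the plate's surface, of rear-row stirring point 2 of 4, counted from the robot's right to its left, 125 mm apart in line. A printed black circle of 111 mm inner diameter surrounds it, with a small cross at the centre. Its x axis points to the rear of the stirrer, its y axis along the row to the left, z up.
- rear3 (a point): Centre, on the plate's surface, of rear-row stirring point 3 of 4, counted from the robot's right to its left, 125 mm apart in line. A printed black circle of 111 mm inner diameter surrounds it, with a small cross at the centre. Its x axis points to the rear of the stirrer, its y axis along the row to the left, z up.
- rear4 (a point): Centre, on the plate's surface, of rear-row stirring point 4 of 4, counted from the robot's right to its left, 125 mm apart in line. A printed black circle of 111 mm inner diameter surrounds it, with a small cross at the centre. Its x axis points to the rear of the stirrer, its y axis along the row to the left, z up.
- flask: Bystander: clear conical flask with a dark rubber stopper, standing by the jars on the front half of the stirrer; 82 mm across at the foot, narrowing from 10 mm up to 35 mm across at 98 mm up, rim 39 mm across at 140 mm, 158 mm high over all. Origin: centre of its underside.
- bottle: Bystander: round amber reagent bottle with a grey cap, 86 mm across, 175 mm high, on the bench beside the stirrer. Origin: centre of its underside.
- wash: Bystander: white round wash bottle, 74 mm across, 170 mm high with a thin bent spout up to 210 mm, on the bench beside the stirrer. Origin: centre of its underside.
- box: Bystander: closed white plastic box of filter papers with a grey lid, 110 mm by 90 mm, 70 mm high, on the bench beside the stirrer. Origin: centre of its underside.

How it is judged (in metres and radians):
At the end, for the whole second after the job is handed in: Each of the four rear stirring points has a jar standing upright on the plate with its centre within 8 mm of the point (so the jar lies inside its 111 mm circle), at rest; flask, reagent bottle, wash bottle and box are within 12 mm of where they stood (horizontal distance between any of jar1, jar2, jar3, jar4 and rear1 below 0.008 m and horizontal distance between any of jar1, jar2, jar3, jar4 and rear2 below 0.008 m and horizontal distance between any of jar1, jar2, jar3, jar4 and rear3 below 0.008 m and horizontal distance between any of jar1, jar2, jar3, jar4 and rear4 below 0.008 m and angle between each of jar1, jar2, jar3, jar4's own z axis and vertical below 0.06 rad and linear speed of each of jar1, jar2, jar3, jar4 below 0.01 m/s and height (world z) of jar1 between 0.045 and 0.055 m and height (world z) of jar2 between 0.045 and 0.055 m and height (world z) of jar3 between 0.045 and 0.055 m and height (world z) of jar4 between 0.045 and 0.055 m and distance of each of flask, bottle, wash, box from where it was at the start of the episode below 0.012 m); the robot touches nothing.
It fails at once if a jar is lifted clear of the plate (more than 12 mm) or falls off it (height (world z) of any of jar1, jar2, jar3, jar4 above 0.062 m or height (world z) of any of jar1, jar2, jar3, jar4 below 0.035 m).
It fails at once if a jar is tipped by more than 20 degrees (angle between any of jar1, jar2, jar3, jar4's own z axis and vertical above 0.35 rad).
It fails at once if the flask, the reagent bottle, the wash bottle or the box is moved by more than 12 mm or tipped by more than 15 degrees (distance of any of flask, bottle, wash, box from where it was at the start of the episode above 0.012 m or angle between any of flask, bottle, wash, box's own z axis and vertical above 0.26 rad).
It also fails if it takes over 64 s, if anything falls off the work surface, if the arm or the gripper's body presses on something with over 40 N, if the wrist force passes 120 N, or if a joint passes its speed limit or range.

## Working session

There is one attempt and no reset: what is moved stays moved. The work goes in short steps, Python scripts to look and compute and a tool call to move; the robot and the scene stay as the last step left them, time stands still between calls to the robot, and variables do not carry over. Pictures are saved under pics/ and viewed, and the job is handed in when it is done.

Besides the shell and the picture viewer there is one more tool, called after "Emit:" in YAML: its name, and indented under it one key for each argument. play_rows: Moves the arm, as the interface text tells. Its arguments: {"type":"object","properties":{"increments":{"type":"array"},"newtons":{"type":"number"}},"required":["increments"]}

```bash
mkdir -p pics; ls
python3 - <<'E'
from workcell import env
import cv2
print(env.state())
for n in("scene","top"):
    im=env.grab_frame(n); cv2.imwrite(f"pics/{n}0.png",im[:,:,::-1]); print(n,env.calibration(n))
E
```

```text
pics
{'time_s': 0.0, 'qpos': array([-7.41965115e+01,  1.83506039e+01,  8.97066929e+01,  1.34768992e-04,
        7.20430362e+01, -1.14649040e+00]), 'qvel': array([-0.05113596,  0.07757878, -0.01143589, -0.08300235,  0.08484856,
       -0.0196996 ]), 'effort': array([ 1.49586827e-03, -4.12453651e+01, -2.31972170e+01,  7.27981701e-02,
        4.53451287e-02, -1.43034804e-04]), 'ee_pos': array([ 167.49850946, -549.56019953,  227.12870935]), 'ee_rot': array([-1.79899690e+02, -2.13563614e-03,  1.69499354e+01]), 'force': array([ 0.00996226, -0.43862602,  0.15478328]), 'torque': array([ 0.04590901, -0.04124001, -0.01852092]), 'gripper_width': 91.08370568042842}
scene {'fx': 425.2629187550592, 'fy': 425.2629187550592, 'cx': 282.43879353516127, 'cy': 212.961535784356, 'R': array([[ 0.6934143 ,  0.72053491, -0.0024605 ],
       [ 0.39507675, -0.38305753, -0.83497382],
       [-0.6025703 ,  0.57801071, -0.55028416]]), 't': array([-399.52998007, -150.54499461, 1614.88849128])}
top {'fx': 498.5756176866357, 'fy': 498.5756176866357, 'cx': 281.1425512588046, 'cy': 205.66136591712868, 'R': array([[-0.02351228, -0.99971002,  0.00520099],
       [-0.98604697,  0.02233272, -0.1649625 ],
       [ 0.16479851, -0.00900706, -0.98628613]]), 't': array([  -8.78899297,  565.42887513, 1520.64332515])}
```

View pics/top0.png

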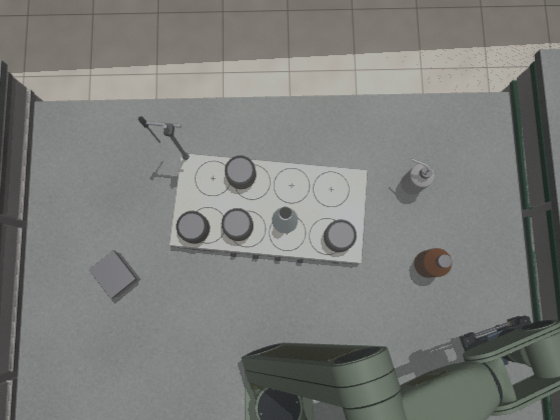

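View pics/scene0.png

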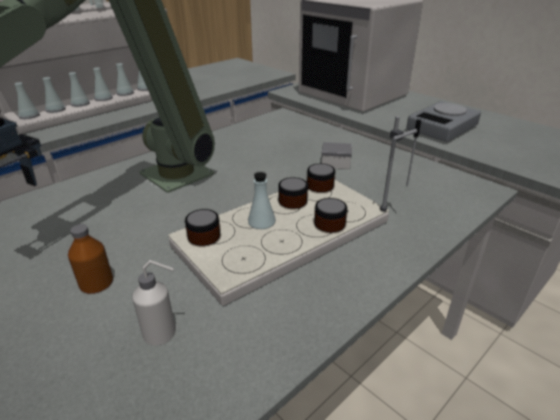

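The top view shows the stirrer at about cols 170–367, rows 155–262. Jars are near (240,172), (193,227), (237,224) and (340,236), the flask near (286,218) and the rod foot near (185,157). I'll measure these precisely next.

```bash
cat > h.py <<'E'
import numpy as np, cv2
from workcell import env
def ray(n,uv,z):
    c=env.calibration(n);R=np.array(c['R']);t=np.array(c['t'])
    C=-R.T@t
    d=R.T@np.array([(uv[0]-c['cx'])/c['fx'],(uv[1]-c['cy'])/c['fy'],1.])
    return C+d*(z-C[2])/d[2]
def proj(n,X):
    c=env.calibration(n);p=np.array(c['R'])@np.array(X,float)+np.array(c['t'])
    return np.array([c['fx']*p[0]/p[2]+c['cx'],c['fy']*p[1]/p[2]+c['cy']])
def rect(im,n,z,x0,x1,y0,y1,s=1.0):
    # metric view: up=+x,left=+y ; s px per mm
    P=[(x1,y1),(x1,y0),(x0,y0),(x0,y1)]
    src=np.float32([proj(n,(a,b,z)) for a,b in P])
    w=int((y1-y0)*s);h=int((x1-x0)*s)
    M=cv2.getPerspectiveTransform(src,np.float32([(0,0),(w,0),(w,h),(0,h)]))
    return cv2.warpPerspective(im,M,(w,h),flags=cv2.INTER_CUBIC)
E
python3 - <<'E'
from h import *
im=cv2.imread("pics/top0.png")
for nm,p in dict(rlcorner=(185,155),rr=(367,170),fr=(361,262),fl=(170,248)).items(): print(nm,ray("top",p,50).round(1))
cv2.imwrite("pics/crop0.png",cv2.resize(im[140:275,155:385],None,fx=3.4,fy=3.4,interpolation=cv2.INTER_CUBIC))
E
```

```text
rlcorner [735.3 280.9  50. ]
rr [ 673.3 -297.4   50. ]
fr [ 383.  -263.8   50. ]
fl [439.7 324.7  50. ]
```

View pics/crop0.png

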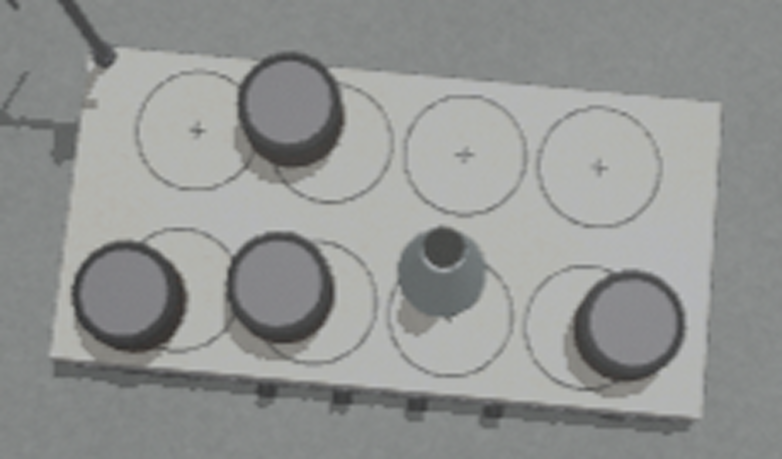

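```bash
cat >> h.py <<'E'
X0,X1,Y0,Y1=350,770,-340,360
def jars(im):
    r=rect(im,"top",115,X0,X1,Y0,Y1,2.0)
    g=cv2.cvtColor(r,cv2.COLOR_BGR2GRAY)
    dark=(g<95).astype(np.uint8)
    cs,h=cv2.findContours(dark,cv2.RETR_CCOMP,cv2.CHAIN_APPROX_NONE)
    out=[]
    for c,hh in zip(cs,h[0]):
        a=cv2.contourArea(c)/4
        if hh[3]>=0 and 3000<a<9000:
            (u,v),(d1,d2),_=cv2.fitEllipse(c)
            if abs(d1-d2)<12: out.append((X1-v/2,Y1-u/2,d1/2,d2/2))
    return out,r
def frame():
    im=env.grab_frame("top")[:,:,::-1].copy(); return im
E
python3 - <<'E'
from h import *
im=cv2.imread("pics/top0.png")
o,r=jars(im)
for j in o: print(np.round(j,1))
cv2.imwrite("pics/r115.png",cv2.resize(r,(700,420)))
s=(3.4,)
for p in [(197,130),(464,154),(599,167)]:
    print("cross",ray("top",((p[0]+.5)/3.4-.5+155,(p[1]+.5)/3.4-.5+140),50).round(1))
r=rect(im,"top",50,X0,X1,Y0,Y1,2.0)
cv2.imwrite("pics/r50.png",cv2.resize(r,(700,420)))
# plate edges: white mask
g=cv2.cvtColor(r,cv2.COLOR_BGR2GRAY); m=(g>150).astype(np.uint8)
m=cv2.morphologyEx(m,cv2.MORPH_OPEN,np.ones((9,9)))
c=max(cv2.findContours(m,0,1)[0],key=cv2.contourArea)
(u,v),(w,h),a=cv2.minAreaRect(c); print("plate",X1-v/2,Y1-u/2,w/2,h/2,a)
E
```

```text
[ 463.  -196.6   77.8   78.3]
[499.7 249.2  76.4  77.2]
[504.7 113.9  77.4  77.9]
[667.7 103.   77.2  78. ]
cross [658.6 193.   50. ]
cross [630.2 -54.9  50. ]
cross [ 615.1 -179.9   50. ]
plate 562.6321716308594 15.179840087890625 597.30517578125 296.71881103515625 6.624033451080322
```

View pics/r50.png

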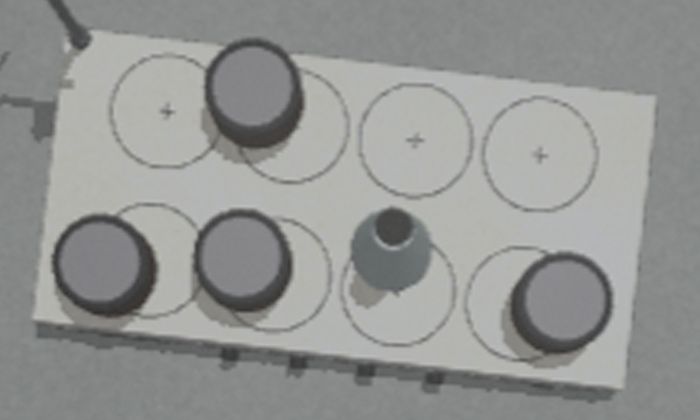

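```bash
cat >> h.py <<'E'
O=np.array([562.5,15.4]);ex=np.array([.9933,-.1159]);ey=np.array([.1159,.9933])
def S(p): d=np.array(p[:2])-O; return np.array([d@ex,d@ey])
def W(s): return O+s[0]*ex+s[1]*ey
def show(name):
    im=frame(); cv2.imwrite(f"pics/{name}.png",cv2.resize(im[100:330,120:480],None,fx=2,fy=2,interpolation=cv2.INTER_CUBIC))
    for j in jars(im)[0]: print("jar W",np.round(j,1),"S",S(j).round(1))
    s=env.state(); print(s['time_s'],s['ee_pos'].round(1),s['ee_rot'].round(1),"S",S(s['ee_pos']).round(1),'F',s['force'].round(1),s['gripper_width'])
E
python3 - <<'E'
from h import *
p=((443.5)/3.4-.5+155,(247.5)/3.4-.5+140)
w=ray("top",p,208);print("flask stopper",w.round(1),S(w).round(1))
for q in [(260,174),(260,178)]:
    w=ray("scene",q,208);print("scene stopper",w.round(1),S(w).round(1))
w=ray("scene",(262,221),50);print("scene foot",S(w))
for j in jars(cv2.imread("pics/top0.png"))[0]: print(S(j).round(1))
for k in(-187.5,-62.5,62.5,187.5): print(W((75,k)).round(1))
E
```

```text
flask stopper [519.  -30.6 208. ] [-37.8 -50.7]
scene stopper [519.7 -30.6 208. ] [-37.1 -50.7]
scene stopper [536.9 -45.7 208. ] [-18.3 -63.7]
scene foot [-38.05456772 -48.89261815]
[ -74.2 -222.1]
[-89.4 224.9]
[-68.8  91.1]
[94.3 99.2]
[ 615.3 -179.5]
[629.8 -55.4]
[644.2  68.8]
[658.7 193. ]
```

D goes to rear2, C to rear3, B to rear4 and A to rear1. I'll push with the half-open fingers as a two-point fork. First I move above the start point behind jar D.

Emit:
play_rows:
  increments:
    - [33,44.5,2,3,0.34]
    - [33,44.5,2,3,0.34]
    - [33,44.5,2,3,0.34]
    - [33,44.5,2,3,0.34]
    - [33,44.5,2,3,0.34]
    - [33,44.5,2,3,0.34]
    - [33,44.5,2,3,0.34]
    - [33,44.5,2,3,0.34]
    - [33,44.5,2,3,0.34]
    - [33,44.5,2,3,0.34]
    - [33,44.5,2,3,0.34]
    - [33,44.5,2,3,0.34]
    - [33,44.5,2,3,0.34]
    - [33,44.5,2,3,0.34]
    - [33,44.5,2,3,0.34]
    - [33,44.5,2,3,0.34]
    - [0,0,0,0,0.34]
    - [0,0,0,0,0.34]
  newtons: 30

```text
time_s: 2.35
ee_pos: [695.1, 161.6, 259.1]
ee_rot: [-179.9, 0.1, 64.9]
force: [0.2, -0.0, 0.4]
gripper_width: 59.9
```

Emit:
play_rows:
  increments:
    - [0,0,-40,0,0.34]
    - [0,0,-40,0,0.34]
    - [0,0,-40,0,0.34]
    - [0,0,-40,0,0.34]
    - [0,0,-15,0,0.34]
    - [0,0,-8,0,0.34]
    - [0,0,0,0,0.34]
    - [0,0,0,0,0.34]

```text
time_s: 3.35
ee_pos: [696.5, 162.1, 78.7]
ee_rot: [179.9, -0.1, 64.9]
force: [0.3, -0.2, -0.5]
gripper_width: 60.2
```

Run:
```python
from h import *
show("a1")
cv2.imwrite("pics/a1s.png",cv2.resize(env.grab_frame("scene")[120:320,140:440,::-1],None,fx=2.5,fy=2.5))
```

```text
jar W [ 463.  -196.6   78.6   79.1] S [ -74.3 -222.1]
3.4 [696.5 162.1  78.6] [ 1.799e+02 -1.000e-01  6.490e+01] S [116.1 161.3] F [-0.6 -0.1 -0.1] 60.026283358819065
```

View pics/a1.png

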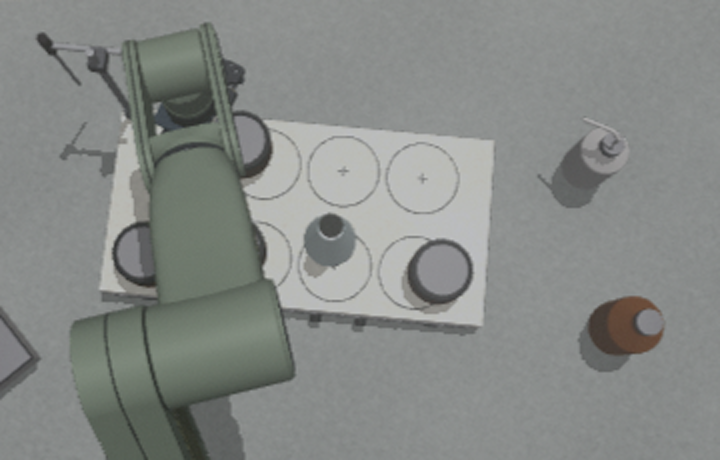

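View pics/a1s.png

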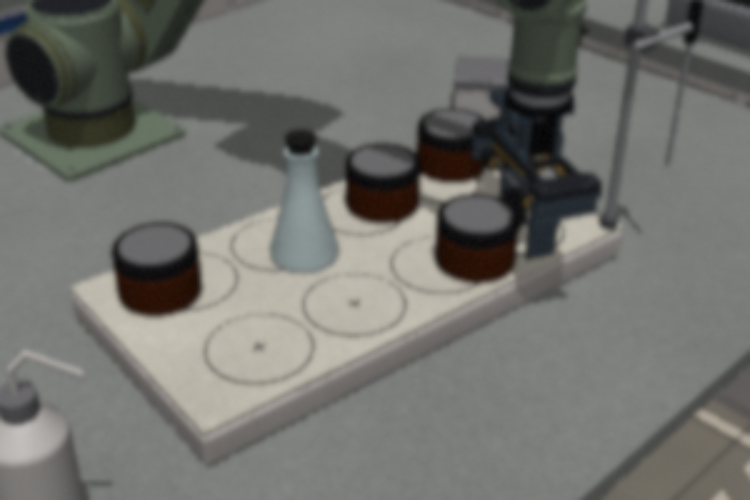

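Emit:
play_rows:
  increments:
    - [-2.5,-6,-1,0,0.34]
    - [-2.5,-6,0,0,0.34]
    - [-2.5,-10,0,0,0.34]
    - [-2.5,-11,0,0,0.34]
    - [-2.5,-11,0,0,0.34]
    - [-2.5,-11,0,0,0.34]
    - [-2.5,-11,0,0,0.34]
    - [-2.5,-11,0,0,0.34]
    - [-2.5,-11,0,0,0.34]
    - [-2.5,-11,0,0,0.34]
    - [-2.5,-11,0,0,0.34]
    - [-2.5,-11,0,0,0.34]
    - [-2.5,-11,0,0,0.34]
    - [-2.5,-8,0,0,0.34]
    - [-2,-5,0,0,0.34]
    - [-1,-3,0,0,0.34]
    - [0,0,0,0,0.34]
    - [0,0,0,0,0.34]

```text
time_s: 5.7
ee_pos: [657.4, 13.6, 75.8]
ee_rot: [-180.0, 0.1, 65.0]
force: [0.6, 0.9, 0.4]
gripper_width: 59.8
```

Run:
```python
from h import *
show("a2")
cv2.imwrite("pics/a2s.png",cv2.resize(env.grab_frame("scene")[120:320,140:440,::-1],None,fx=2.5,fy=2.5))
```

```text
jar W [ 463.  -196.6   78.3   78.8] S [ -74.3 -222.2]
jar W [499.7 249.2  76.9  77.7] S [-89.4 225. ]
5.75 [657.4  13.7  75.7] [-1.8e+02  1.0e-01  6.5e+01] S [94.5  9.3] F [0.6 0.2 0.8] 60.364697918132926
```

View pics/a2.png

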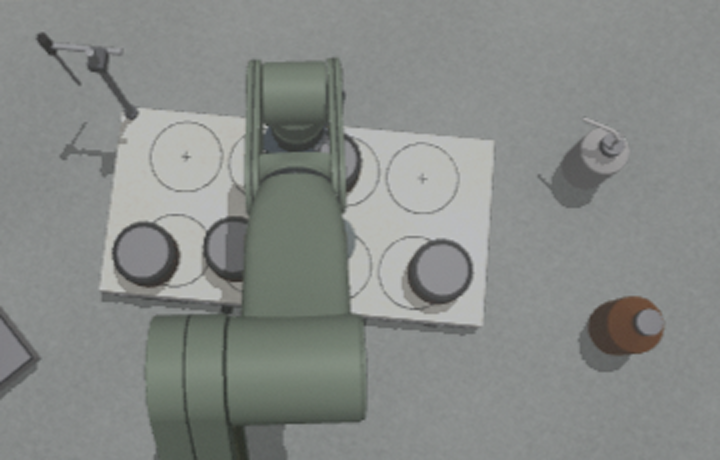

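View pics/a2s.png

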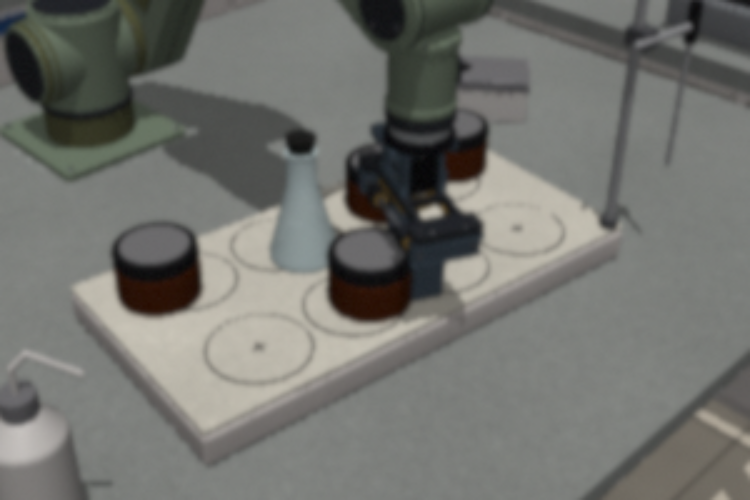

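```bash
cat >> h.py <<'E'
def jars_scene(im,x0,x1,y0,y1):
    r=rect(im,"scene",115,x0,x1,y0,y1,2.0)
    g=cv2.cvtColor(r,cv2.COLOR_BGR2GRAY)
    return r,g
E
python3 - <<'E'
from h import *
w=ray("scene",((369.5)/2.5-.5+140,253.5/2.5-.5+120),115);print(w)
print("proj pred lid", (proj("scene",(635.1,-34.3,115))-[140,120])*2.5)
w=ray("scene",((155.5)/2.5-.5+140,245.5/2.5-.5+120),115);print("A",w, "top says 463,-196.6")
E
```

```text
[638.20589539 -41.16331856 115.        ]
proj pred lid [370.77107922 248.58141281]
A [ 465.12266345 -197.62263884  115.        ] top says 463,-196.6
```

Emit:
play_rows:
  increments:
    - [-1,-3,0,0,0.34]
    - [-1.5,-3,0,0,0.34]
    - [-1.5,-3,0,0,0.34]
    - [-1,-3,0,0,0.34]
    - [0,-1,0,0,0.34]
    - [0,0,0,0,0.34]
    - [2,5,0,0,0.34]
    - [6,12,0,0,0.34]
    - [2,4,40,0,0.34]
    - [0,0,50,0,0.34]
    - [0,0,50,0,0.34]
    - [-20,10,24,-6,0.34]
    - [-40,16,0,-10,0.34]
    - [-45,18,0,-10,0.34]
    - [-45,18,0,-10,0.34]
    - [-40,16,0,-10,0.34]
    - [-25,16,0,-10,0.34]
    - [-13,6,0,-9,0.34]
    - [0,0,0,0,0.34]

```text
time_s: 8.18
ee_pos: [434.3, 122.8, 240.5]
ee_rot: [-180.0, -0.1, 0.2]
force: [-0.0, 0.3, 0.0]
gripper_width: 60.2
```

Run:
```python
from h import *
show("a3")
```

```text
jar W [ 463.  -196.6   78.1   78.5] S [ -74.3 -222.1]
jar W [628.7 -48.   78.1  78.6] S [ 73.1 -55.3]
8.225 [435.  122.5 240.4] [ 1.8e+02 -1.0e-01  2.0e-01] S [-139.    91.6] F [ 1.3 -0.3 -1.1] 60.24222689228089
```

View pics/a3.png

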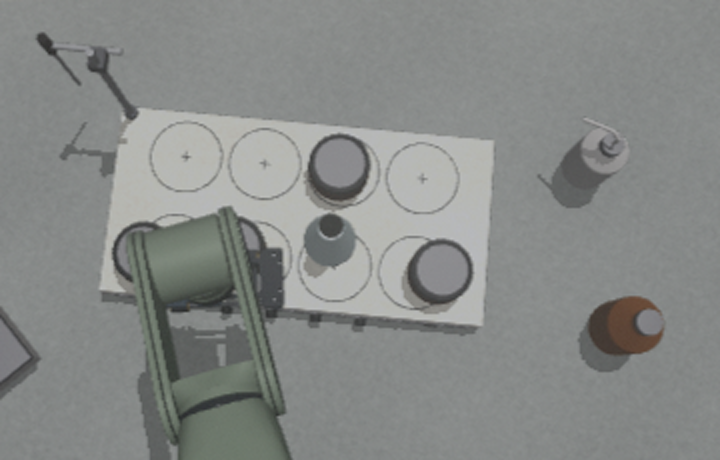

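Emit:
play_rows:
  increments:
    - [0,-8.5,-45,0,0.34]
    - [0,0,-45,0,0.34]
    - [0,0,-45,0,0.34]
    - [0,0,-20,0,0.34]
    - [0,0,-9,0,0.34]
    - [0,0,0,0,0.34]
    - [8,0,0,0,0.34]
    - [6,0,0,0,0.34]

```text
time_s: 9.22
ee_pos: [450.2, 113.7, 77.0]
ee_rot: [-180.0, -0.2, -0.0]
force: [-0.1, -0.4, -1.0]
gripper_width: 60.2
```

Run:
```python
from h import *
cv2.imwrite("pics/a4s.png",cv2.resize(env.grab_frame("scene")[120:320,140:440,::-1],None,fx=2.5,fy=2.5))
```

```text
(no output)
```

View pics/a4s.png

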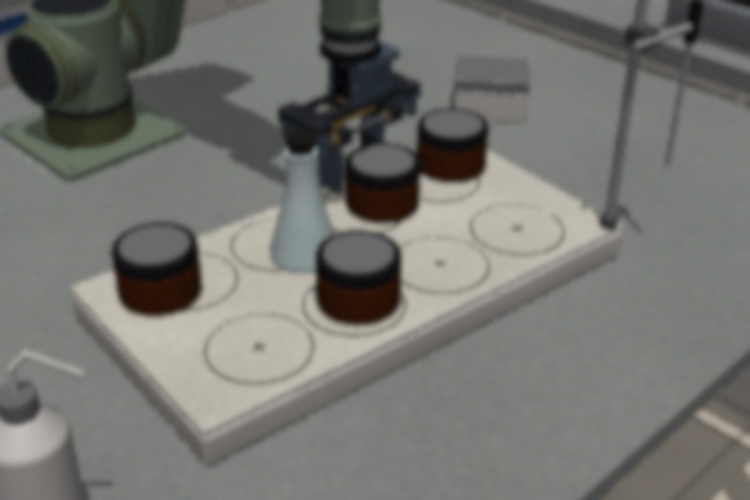

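Emit:
play_rows:
  increments:
    - [-14,0,0,0,0.34]
    - [0,8,0,-7,0.34]
    - [2,8,0,-7,0.34]
    - [5,7,0,-6,0.34]
    - [0,0,0,0,0.34]
    - [0,0,0,0,0.34]

```text
time_s: 10.02
ee_pos: [440.7, 136.2, 76.0]
ee_rot: [180.0, 0.0, -20.0]
force: [-0.5, -0.1, -0.1]
gripper_width: 60.4
```

Emit:
play_rows:
  increments:
    - [6,-1.5,0,0,0.34]
    - [11,-3.5,0,0,0.34]
    - [11,-3.5,0,0,0.34]
    - [11,-3.5,0,0,0.34]
    - [11,-3.5,0,0,0.34]
    - [11,-3.5,0,0,0.34]
    - [11,-3.5,0,0,0.34]
    - [11,-3.5,0,0,0.34]
    - [11,-3.5,0,0,0.34]
    - [11,-3.5,0,0,0.34]
    - [11,-3.5,0,0,0.34]
    - [11,-3.5,0,0,0.34]
    - [11,-3.5,0,0,0.34]
    - [8,-2.5,0,0,0.34]
    - [5,-2,0,0,0.34]
    - [3,-1,0,0,0.34]
    - [0,0,0,0,0.34]
    - [0,0,0,0,0.34]

```text
time_s: 12.28
ee_pos: [595.9, 87.4, 76.1]
ee_rot: [-180.0, -0.1, -20.0]
force: [-0.3, -0.0, -0.3]
gripper_width: 60.3
```

Emit:
play_rows:
  increments:
    - [-8,3,0,0,0.34]
    - [-15,5,10,0,0.34]
    - [-20,10,40,0,0.34]
    - [-25,25,24,0,0.34]
    - [-25,35,0,0,0.34]
    - [-25,35,0,0,0.34]
    - [-20,35,0,0,0.34]
    - [-15,30,0,0,0.34]
    - [-5.5,6.5,0,0,0.34]
    - [0,0,0,0,0.34]

```text
time_s: 13.52
ee_pos: [436.5, 271.8, 150.4]
ee_rot: [180.0, -0.0, -20.0]
force: [-0.6, -0.7, 1.5]
gripper_width: 60.4
```

Run:
```python
from h import *
show("a5")
```

```text
jar W [ 463.  -196.6   78.1   78.6] S [ -74.3 -222.1]
jar W [628.7 -48.   78.   78.5] S [ 73.1 -55.3]
jar W [644.3  68.2  77.8  78.5] S [75.1 61.9]
13.575 [437.  271.4 150.3] [180.  -0. -20.] S [-154.3  239.8] F [-0.4 -0.4  0.6] 60.30762594725529
```

View pics/a5.png

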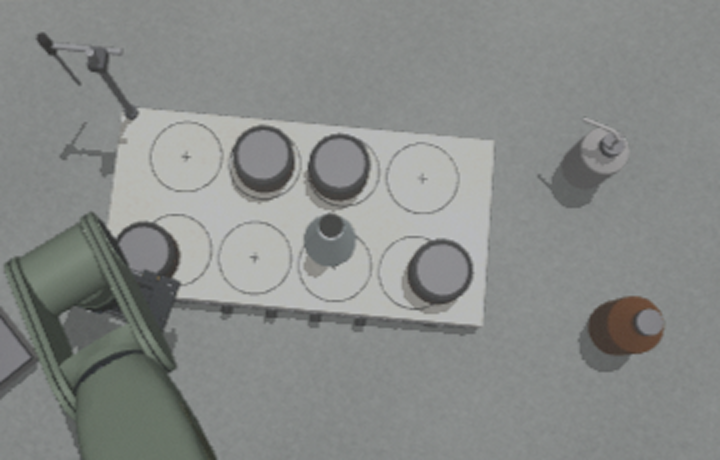

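Emit:
play_rows:
  increments:
    - [0,0,-40,0,0.34]
    - [0,0,-24,0,0.34]
    - [0,0,-10,0,0.34]
    - [0,0,0,0,0.34]
    - [6,-2,0,0,0.34]
    - [6,-2,0,0,0.34]

```text
time_s: 14.32
ee_pos: [450.3, 268.1, 77.0]
ee_rot: [-179.9, -0.1, -20.1]
force: [0.5, 0.3, -0.3]
gripper_width: 60.4
```

Emit:
play_rows:
  increments:
    - [10,-4,0,0,0.34]
    - [11,-4,0,0,0.34]
    - [11,-4,0,0,0.34]
    - [11,-4,0,0,0.34]
    - [11,-4,0,0,0.34]
    - [11,-4,0,0,0.34]
    - [11,-4,0,0,0.34]
    - [11,-4,0,0,0.34]
    - [11,-4,0,0,0.34]
    - [11,-4,0,0,0.34]
    - [11,-4,0,0,0.34]
    - [11,-4,0,0,0.34]
    - [11,-3,0,0,0.34]
    - [8,-3,0,0,0.34]
    - [5,-1.5,0,0,0.34]
    - [3,-0.5,0,0,0.34]
    - [0,0,0,0,0.34]
    - [0,0,0,0,0.34]

```text
time_s: 16.58
ee_pos: [607.3, 211.8, 75.8]
ee_rot: [180.0, -0.0, -20.0]
force: [-0.5, -0.7, 0.7]
gripper_width: 60.2
```

Emit:
play_rows:
  increments:
    - [2,-0.8,0,0,0.34]
    - [0,0,0,0,0.34]
    - [-6,2,0,0,0.34]
    - [-12,5,10,0,0.34]
    - [-12,0,50,0,0.34]
    - [-12,0,55,0,0.34]
    - [-10,-20,54,2,0.34]
    - [-16,-40,0,2,0.34]
    - [-16,-40,0,2,0.34]
    - [-16,-40,0,2,0.34]
    - [-16,-40,0,2,0.34]
    - [-16,-40,0,2,0.34]
    - [-16,-40,0,2,0.34]
    - [-16,-40,0,2,0.34]
    - [-16,-40,0,2,0.34]
    - [-16,-40,0,2,0.34]
    - [-16,-40,0,2,0.34]
    - [-16,-14.8,0,0,0.34]
    - [0,0,0,0,0.34]

```text
time_s: 18.95
ee_pos: [380.2, -216.9, 245.6]
ee_rot: [180.0, -0.1, 1.8]
force: [-0.5, -0.4, -0.2]
gripper_width: 60.4
```

Run:
```python
from h import *
show("a6")
```

```text
jar W [628.7 -48.1  78.   78.6] S [ 73.1 -55.4]
jar W [644.3  68.2  77.6  78.3] S [75.2 61.9]
jar W [657.5 191.9  77.2  77.4] S [ 73.9 186.3]
19.0 [ 380.9 -216.4  245.5] [ 1.8e+02 -1.0e-01  1.9e+00] S [-153.5 -251.2] F [ 0.7 -0.5  0.9] 60.333686804036184
```

View pics/a6.png

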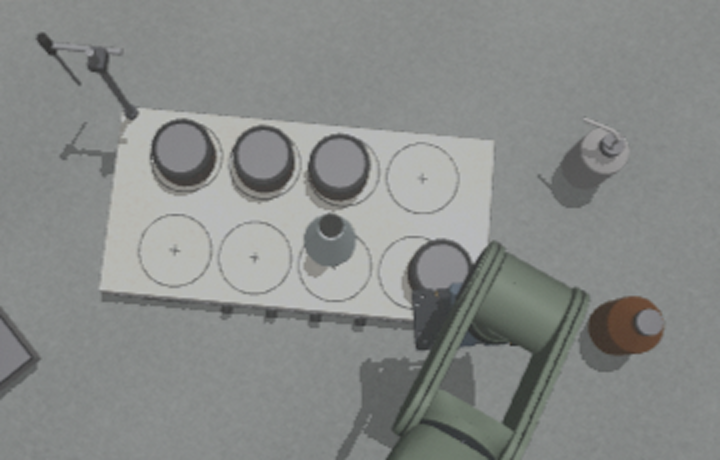

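Emit:
play_rows:
  increments:
    - [15,20,-45,-1.9,0.34]
    - [0,0,-45,0,0.34]
    - [0,0,-45,0,0.34]
    - [0,0,-24,0,0.34]
    - [0,0,-10,0,0.34]
    - [0,0,0,0,0.34]
    - [0,0,0,0,0.34]

```text
time_s: 19.88
ee_pos: [397.1, -196.8, 77.0]
ee_rot: [179.9, -0.1, 0.1]
force: [0.5, 0.6, 0.7]
gripper_width: 60.5
```

Emit:
play_rows:
  increments:
    - [6,0,-1,0,0.34]
    - [6,0,0,0,0.34]
    - [9,1,0,0,0.34]
    - [11,1.3,0,0,0.34]
    - [11,1.3,0,0,0.34]
    - [11,1.3,0,0,0.34]
    - [11,1.3,0,0,0.34]
    - [11,1.3,0,0,0.34]
    - [11,1.3,0,0,0.34]
    - [11,1.3,0,0,0.34]
    - [11,1.3,0,0,0.34]
    - [11,1.3,0,0,0.34]
    - [11,1.3,0,0,0.34]
    - [11,1.3,0,0,0.34]
    - [11,1.3,0,0,0.34]
    - [11,1.3,0,0,0.34]
    - [6,0.4,0,0,0.34]
    - [3.5,0,0,0,0.34]
    - [0,0,0,0,0.34]
    - [0,0,0,0,0.34]

```text
time_s: 22.38
ee_pos: [570.0, -178.2, 75.0]
ee_rot: [-180.0, -0.1, 0.0]
force: [-1.6, 1.0, 2.1]
gripper_width: 60.4
```

Emit:
play_rows:
  increments:
    - [-6,0,0,0,0.34]
    - [-12,0,10,0,0.34]
    - [0,0,45,0,0.34]
    - [0,0,40,0,0.34]
    - [40,0,0,0,0.34]
    - [50,0,0,0,0.34]
    - [40,-1,0,0,0.34]
    - [8,0,0,0,0.34]
    - [0,0,0,0,0.34]

```text
time_s: 23.5
ee_pos: [689.0, -179.3, 169.9]
ee_rot: [180.0, 0.0, 0.1]
force: [0.6, -0.0, -0.6]
gripper_width: 59.8
```

Run:
```python
from h import *
show("a7")
im=env.grab_frame("scene")[:,:,::-1]
cv2.imwrite("pics/a7s.png",cv2.resize(im[120:320,140:440],None,fx=2.5,fy=2.5))
```

```text
jar W [644.3  68.2  77.9  78.7] S [75.1 61.9]
jar W [657.4 191.9  77.6  78. ] S [ 73.8 186.3]
23.55 [ 688.4 -179.4  170.1] [-1.8e+02  1.0e-01  0.0e+00] S [ 147.7 -178.9] F [-0.1  0.7  0.5] 60.040343952913
```

View pics/a7s.png

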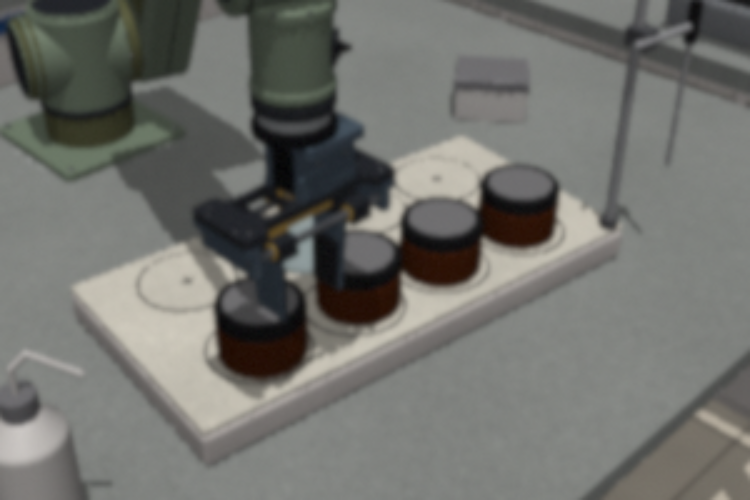

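Emit:
play_rows:
  increments:
    - [0,0,-40,0,0.34]
    - [0,0,-35,0,0.34]
    - [0,0,-19,0,0.34]
    - [0,0,0,0,0.34]
    - [-4,0,0,0,0.34]
    - [-5,0,0,0,0.34]
    - [-4,0,0,0,0.34]
    - [-3,0,0,0,0.34]
    - [-3,0,0,0,0.34]
    - [-1.5,0,0,0,0.34]
    - [0,0,0,0,0.34]
    - [0,0,0,0,0.34]

```text
time_s: 25.1
ee_pos: [669.9, -179.5, 76.5]
ee_rot: [180.0, -0.1, 0.1]
force: [4.3, 1.2, 3.4]
gripper_width: 60.1
```

Emit:
play_rows:
  increments:
    - [-1.8,0,0,0,0.34]
    - [0,0,0,0,0.34]
    - [6,0,0,0,0.34]
    - [12,0,10,0,0.34]
    - [0,0,50,0,0.34]
    - [0,0,50,0,0.34]
    - [0,20,40,9,0.3]
    - [0,40,20,9,0.25]
    - [0,45,0,9,0.18]
    - [0,45,0,9,0.18]
    - [0,30,0,9,0.18]
    - [0,20,0,10,0.18]
    - [0,0,0,10,0.18]
    - [0,0,0,0,0.18]

```text
time_s: 26.85
ee_pos: [684.0, 20.6, 244.2]
ee_rot: [-179.7, 0.2, 65.0]
force: [-0.5, 0.2, 0.6]
gripper_width: 74.6
```

Run:
```python
from h import *
show("a8")
D=np.array([628.7,-48.]);C=np.array([644.3,68.2]);F=np.array([519,-30.6]);T=np.array([629.8,-55.4])
def rd(P,tcp,d,j,x0,x1,y0,y1):
    a=(P-tcp)@d;b=(P-tcp)@j
    return np.hypot(a-np.clip(a,x0,x1),b-np.clip(b,y0,y1))
for w in(68,75,80):
  for yaw in(60,65,70,75,80,85):
    t=np.radians(yaw-180);d=np.array([np.cos(t),np.sin(t)]);j=np.array([-d[1],d[0]])
    off=16+np.sqrt(47.5**2-(w/2)**2)
    res=[]
    for base in(D-d*8,T):
        tcp=base-off*d
        res+=[min(rd(C,tcp,d,j,-16,16,s[0],s[1]) for s in((w/2,w/2+13.5),(-w/2-13.5,-w/2)))-47.5, rd(F,tcp,d,j,-38,38,-89,89)-19.5]
    print(w,yaw,np.round(res,1),tcp.round(1),(D-(off+8)*d).round(1))
```

```text
jar W [ 614.3 -180.7   78.2   78.6] S [  74.2 -188.8]
jar W [657.5 192.   77.1  77.6] S [ 73.9 186.4]
26.9 [684.3  20.4 244.5] [-1.798e+02  1.000e-01  6.490e+01] S [120.4  19.1] F [ 0.4 -0.7  1.3] 74.57376709148477
68 60 [-12.2  41.3   1.7  29.6] [654.4 -12.8] [657.3   1.5]
68 65 [-8.8 33.3  5.5 22.2] [650.6 -10.8] [652.9   3.8]
68 70 [-5.2 25.5  8.7 15.4] [646.6  -9.2] [648.3   5.7]
68 75 [-0.4 18.  12.6  9.7] [642.5  -7.9] [643.5   7.2]
68 80 [ 5.3 11.  17.4  5.6] [638.3  -7. ] [638.6   8.3]
68 85 [ 4.9  5.1 19.   4. ] [634.1  -6.4] [633.7   9. ]
75 60 [-8.2 37.4  5.6 25.9] [652.4 -16.3] [655.3  -2. ]
75 65 [-4.7 29.6  9.5 18.9] [648.9 -14.5] [6.512e+02 2.000e-01]
75 70 [-0.5 22.  13.1 12.6] [645.2 -13. ] [646.9   1.9]
75 75 [ 4.7 14.8 17.5  7.7] [641.5 -11.8] [642.5   3.3]
75 80 [10.6  8.4 22.5  5. ] [637.6 -10.9] [637.9   4.3]
75 85 [10.2  3.5 24.2  4. ] [633.7 -10.4] [633.3   5. ]
80 60 [-4.7 34.   9.2 22.7] [650.6 -19.4] [653.5  -5. ]
80 65 [-0.9 26.3 13.  16. ] [647.4 -17.7] [649.7  -3. ]
80 70 [ 3.6 18.9 17.  10.3] [644.  -16.3] [645.7  -1.4]
80 75 [ 9.  12.1 21.6  6.3] [640.6 -15.2] [ 6.415e+02 -1.000e-01]
80 80 [14.9  6.4 26.8  4.9] [637.  -14.4] [637.3   0.9]
80 85 [14.5  2.6 28.5  4. ] [633.4 -13.9] [633.    1.4]
```

View pics/a8.png

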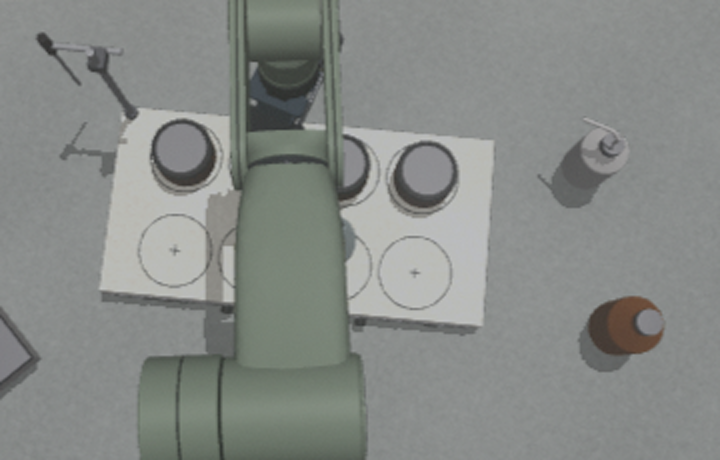

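Emit:
play_rows:
  increments:
    - [-20,-10,0,5,0.122]
    - [-22,-11,-30,4,0.122]
    - [0,0,-40,0,0.122]
    - [0,0,-30,0,0.122]
    - [0,0,0,0,0.122]
    - [0,0,0,0,0.122]

```text
time_s: 27.65
ee_pos: [643.9, -0.7, 147.0]
ee_rot: [179.9, -0.0, 74.0]
force: [0.3, -0.3, 0.6]
gripper_width: 80.4
```

Run:
```python
from h import *
im=env.grab_frame("scene")[:,:,::-1]
cv2.imwrite("pics/a9s.png",cv2.resize(im[130:290,200:400],None,fx=3.7,fy=3.7,interpolation=cv2.INTER_CUBIC))
print(env.state()['ee_pos'])
```

```text
[ 6.44265214e+02 -5.59781108e-01  1.47522835e+02]
```

View pics/a9s.png

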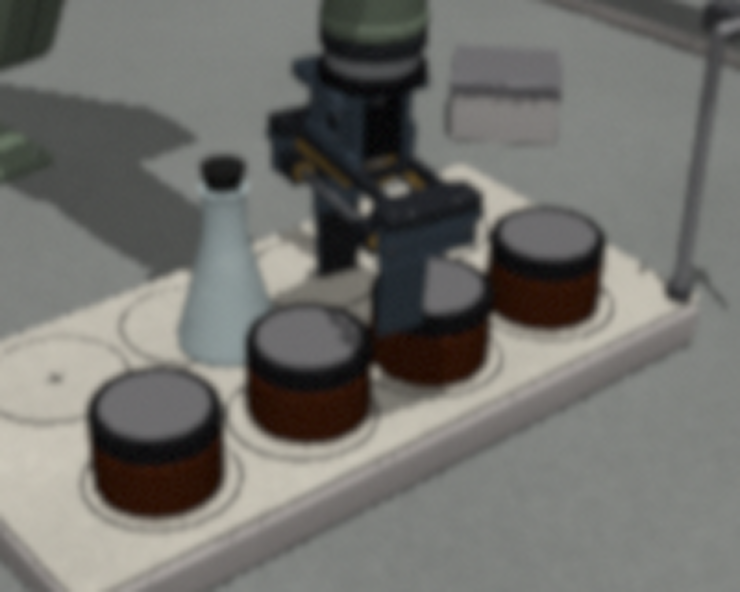

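Emit:
play_rows:
  increments:
    - [-1.5,0,-20,0,0.122]
    - [0,0,-8,0,0.122]
    - [0,0,-8,0,0.122]
    - [0,0,0,0,0.122]

```text
time_s: 28.2
ee_pos: [641.8, -0.3, 109.9]
ee_rot: [-180.0, 0.0, 74.0]
force: [0.5, -0.2, -0.7]
gripper_width: 80.2
```

Emit:
play_rows:
  increments:
    - [0,0,-12,0,0.122]
    - [0,0,-12,0,0.122]
    - [0,0,-10,0,0.122]
    - [0,0,0,0,0.122]

```text
time_s: 28.7
ee_pos: [641.0, -0.3, 74.6]
ee_rot: [-179.9, 0.0, 74.0]
force: [-0.6, -1.0, -0.3]
gripper_width: 79.7
```

Run:
```python
from h import *
im=env.grab_frame("scene")[:,:,::-1]
cv2.imwrite("pics/a10s.png",cv2.resize(im[130:290,200:400],None,fx=3.7,fy=3.7,interpolation=cv2.INTER_CUBIC))
s=env.state();print(s['ee_pos'],s['force'])
```

```text
[ 6.41566314e+02 -3.13240156e-01  7.53402735e+01] [ 0.08977883 -0.10853179 -0.04528385]
```

View pics/a10s.png

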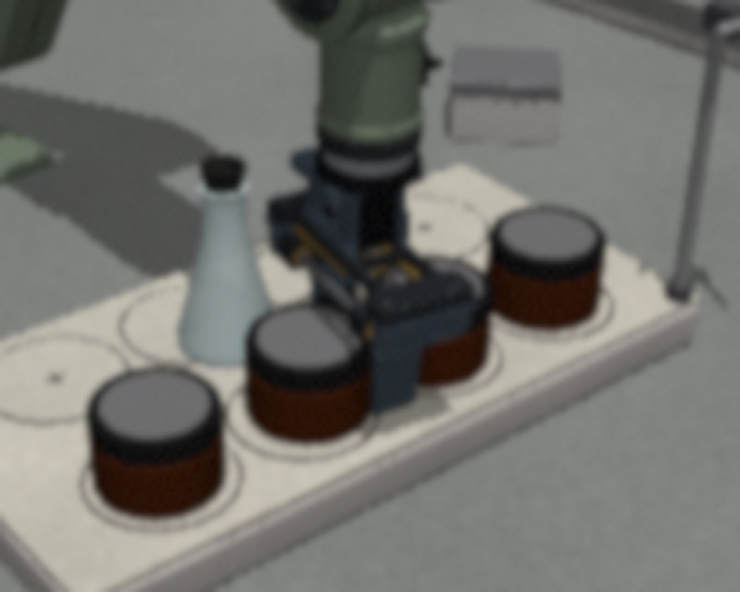

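Emit:
play_rows:
  increments:
    - [0,-3,0,0,0.122]
    - [0,-3,0,0,0.122]
    - [0,-2,0,0,0.122]
    - [0,-2,0,0,0.122]
    - [0,-2,0,0,0.122]
    - [0,-1.8,0,0,0.122]
    - [0,0,0,0,0.122]
    - [0,0,0,0,0.122]

```text
time_s: 29.75
ee_pos: [642.1, -14.2, 76.1]
ee_rot: [180.0, 0.0, 74.1]
force: [0.3, 2.5, 2.3]
gripper_width: 79.7
```

Emit:
play_rows:
  increments:
    - [0.5,4,0,0,0.122]
    - [1,6,0,0,0.122]
    - [0,3,10,0,0.122]
    - [0,0,30,0,0.122]
    - [0,0,45,0,0.122]
    - [0,0,45,0,0.122]
    - [0,0,45,0,0.122]
    - [-25,40,0,0,0.122]
    - [-30,50,0,0,0.122]
    - [-35,55,0,0,0.122]
    - [-35,55,0,0,0.122]
    - [-40,55,0,0,0.122]
    - [-40,55,0,0,0.122]
    - [-40,50,0,0,0.122]
    - [0,0,0,0,0.122]
    - [0,0,0,0,0.122]

```text
time_s: 31.75
ee_pos: [408.8, 344.0, 251.4]
ee_rot: [179.9, 0.0, 74.1]
force: [0.4, -0.2, 0.5]
gripper_width: 80.2
```

Run:
```python
from h import *
show("a11")
```

```text
jar W [ 614.3 -180.6   78.1   78.5] S [  74.2 -188.7]
jar W [629.6 -54.9  77.9  78.6] S [ 74.8 -62.1]
jar W [644.3  68.2  77.7  78.3] S [75.1 61.9]
jar W [657.5 191.9  77.3  77.6] S [ 73.9 186.3]
31.8 [409.3 343.6 251.3] [179.9   0.   74. ] S [-190.3  308.2] F [-0.6  0.3 -0.7] 79.73889461378947
```

View pics/a11.png

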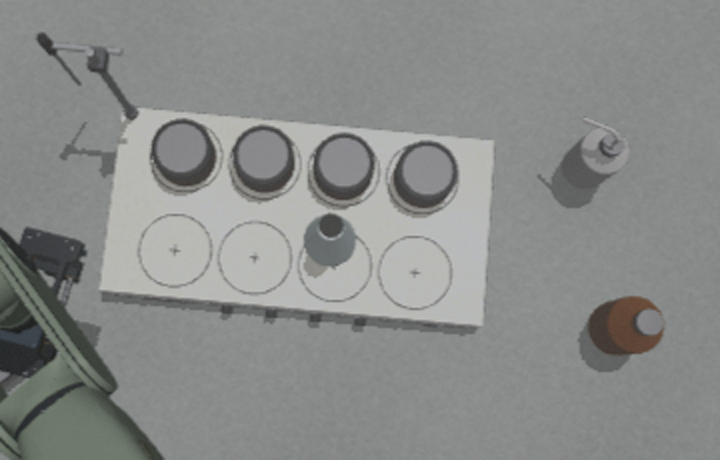

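Run:
```python
from h import *
im=env.grab_frame("scene")[:,:,::-1].copy()
r=rect(im,"scene",115,550,760,-260,260,2.0); r2=rect(im,"scene",50,550,760,-260,260,2.0)
g=cv2.cvtColor(r,cv2.COLOR_BGR2GRAY)
cs,h=cv2.findContours((g<70).astype(np.uint8),cv2.RETR_CCOMP,cv2.CHAIN_APPROX_NONE)
for c,hh in zip(cs,h[0]):
    a=cv2.contourArea(c)/4
    if hh[3]>=0 and a>2500:
        (u,v),(d1,d2),_=cv2.fitEllipse(c); p=np.array([760-v/2,260-u/2]); print(p.round(1),S(p).round(1),round(d1/2),round(d2/2))
# predicted outlines: circle at z50 (r55.5) and jar base r47.5 at the target
for k in(-187.5,-62.5,62.5,187.5):
    w=W((75,k))
    for R,col in((55.5,(0,255,0)),):
        pts=np.array([proj("scene",(w[0]+R*np.cos(a),w[1]+R*np.sin(a),50)) for a in np.linspace(0,6.28,90)])
        pts=((pts-[190,130]+.5)*3.5).astype(np.int32); k2=pts if k==-187.5 else np.vstack([0*pts[:0],pts]); 
        globals().setdefault('L',[]).append(k2)
v=cv2.resize(im[130:300,190:410],None,fx=3.5,fy=3.5,interpolation=cv2.INTER_CUBIC)
cv2.polylines(v,L,True,(0,255,0),1)
cv2.imwrite("pics/fin.png",v)
```

```text
(no output)
```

View pics/fin.png

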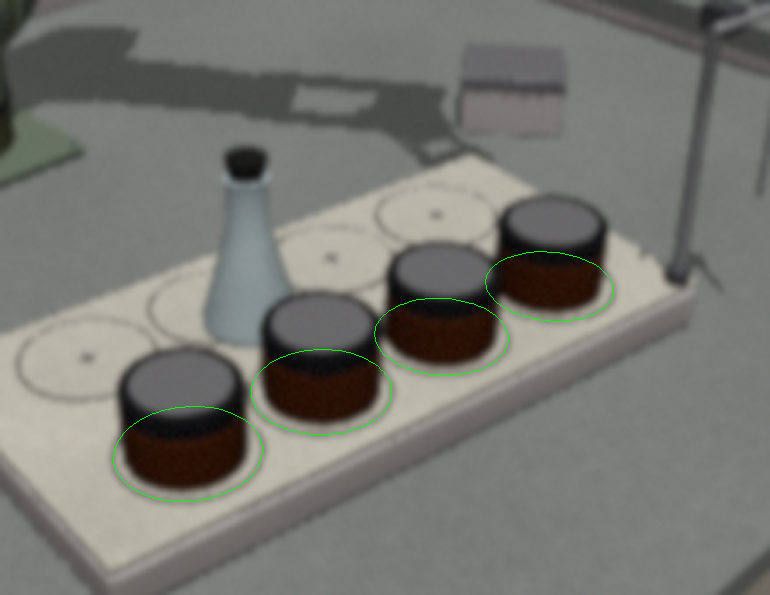

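```bash
python3 -c "
from workcell import env
print(env.job_done()); print(env.state()['time_s'])"
```

```text
the job is handed in; nothing more can be done
None
the job is handed in; nothing more can be done
```

I slid the four jars onto the rear row with the half-open fingers used as a two-point fork, then handed the job in at about 32 s of the 64 s allowed. No verdict came back. I nudged two jars afterwards: the rear1 jar had overshot by about 7 mm because I miscounted the move, and the rear2 jar had stopped about 7.5 mm short.

**Jar positions:** the last overhead picture put all four jars within 2 mm of their points, against the 8 mm allowed; the calibration adds about 2 mm of uncertainty.

| Point | Distance from jar centre to point |
|---|---|
| rear1 | about 1.5 mm |
| rear2 | about 0.5 mm |
| rear3 | about 0.6 mm |
| rear4 | about 1.6 mm |

**Bystanders:** the flask, the reagent bottle and the wash bottle look unmoved by eye in the overhead pictures. The box was hidden by the arm in the last overhead picture, but it looks undisturbed in the scene view and the arm stayed well away from it. The arm was clear of everything when I handed in.

**Checks that failed or disagreed:**
- An early by-eye estimate of one jar from the scene camera was off by about 6 mm from the later overhead fit.
- The automatic jar fit in the final scene picture found nothing. There I only saw that all four jars stand inside the computed circles, with rear1 slightly to the left.

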